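Fit the rear cutting disc from a crowded peg

ROBOT

A 7-joint arm with a two-finger parallel gripper is mounted at the origin on a cart in front of the work surface, level with it; the furniture and walls round the work are solid. World frame = base frame: x ahead of the robot, y to its left, z up, the work surface at z = 0. Lengths are in m, angles in rad, forces in N, time in s.
With the tool pointing down it reaches from about 0.425 to 0.875 m from the base axis. Payload 4.7 kg.
Tool frame: the origin (TCP) lies midway between the tips of the shut fingers; the grasp point (between the pads) lies ctrl.grasp_offset behind it (ctrl.grasp_offset is the distance from the TCP to the grasp point, in m); z points along the fingers, y is the line along which they close (so a half turn about z gives the same grasp; the last joint's range is limited). The gripper opens to 87 mm and grips with 3 to 60 N. Pads are 19 mm wide; open, the fingers measure 117 mm over their backs; the gripper's body (75 mm by 190 mm) begins 51 mm behind the grasp point.
Start: joints at [1.137, 0.321, -0.07, 1.45, 0.023, 1.371, -0.057], TCP at [0.281, -0.586, 0.223] pointing down, gripper open.
Joint ranges: [-2.86, 2.86], [-0.3, 2.09], [-1.38, 1.24], [0.06, 2.45], [-1.56, 4.7], [0.09, 2.05], [-2.69, 2.69]. Speed limits (rad/s): [2.57, 2.57, 3.14, 3.14, 3.14, 3.14, 3.14].

INTERFACE

Orientations are given as a rotation vector (axis times angle).
In Python, from bench import ctrl gives the robot as it stands. The module is installed in compiled form; this text tells all that it offers.
- The arm moves only by the tool jog_arm, never from a script. Its argument "moves" is one flat list of numbers, 7 for each row, row after row: the shift along the tool's x, y, z in units of 30 cm (1.0 is 30 cm), then the turn, a rotation vector about the tool's x, y, z in units of 60 degrees (1.0 is 60 degrees), then the gripper's target within -1 to 1 (fully open at 1, half-way at 0, shut at -1). In form: [x, y, z, wx, wy, wz, fingers, x, y, z, wx, wy, wz, fingers, ...]. A call has exactly 8 rows; each row is the pose to reach, as a shift and turn from the pose commanded when the call began, along the tool's axes at that moment; what a row does not reach only later rows make up. A row lasts 1/8 s, in which the tool goes at most 62.5 mm and 10.7 degrees, less where a joint would pass 70% of its speed; a pose out of reach is approached as far as the arm can. A call with a number of a shift or a turn outside -1 to 1 is refused whole. A call with a gripper value outside its range is refused whole. The fingers move at their own pace and stop on an object; "newtons" is the grip in N (left out, the last holds). Time passes only in rows, so rows that repeat a pose let the fingers close, or fill a call up. It gives the time, the measured TCP pose, the force, the opening and the grip force at its end, in the units of the state.
- ctrl.get_state(): the state, without advancing time (a new reading comes with each control period).
- ctrl.get_image(name): name is "side" or "top"; returns a dict with "pixels" (400x640x3 uint8, red, green, blue), "fx", "fy", "cx", "cy" (pixels), "xyz" and "rotation" of the camera in the world. Camera axes: x right, y up, looking along -z (the intrinsics and any distortion apply to the point x, -y, -z); pixel columns grow to the right and rows downward; lengths in m; the calibration is good to about 2 mm. A picture is of the moment at which its call begins. There is no depth.
- ctrl.close_job(): hands the job in; it is judged then, once.
The state is a dict: "time": time; "joint_positions": joint angles; "qd": joint speeds; "joint_torque": joint torques, N m; "position": TCP position; "tool_rot": TCP orientation; "ft_force": force on the tool from outside, world axes, zero at the start; "torque": the same for the moment, N m; "grip_width": opening from 0.0 (shut) to 1.0 (fully open); "grip_force": force on a finger pad.
Only numpy, scipy, OpenCV 4.12 (cv2) and the standard library are available. Lean on these libraries where they do the work, as an engineer would, in place of code of your own. Each camera call takes 0.05 s, during which the arm holds its last target. There are 200 camera calls.

TASK

Fit the toothed grating disc, the rear one on the loaded peg, onto the vegetable cutter's square drive shaft, hub up, turned to match the shaft so that it drops fully home. To get at it, first move the front slicing disc to the empty peg of the other sloped stand, hub outward and pushed fully onto the peg against the board, with the rear disc still on its own peg meanwhile. Leave both discs at rest and let go, and do not push the other things on the table aside or knock them over.

Things in the scene. Friction and masses are not known exactly. Their poses are not given: they have to be found in the camera images.
- stand_full: Bare steel stand, fixed, 104 x 100 mm, 105 mm tall; origin: centre of its underside, z up. Its board slopes down 35 degrees toward its -x side (where the robot is). One round steel peg, 11 mm thick, 58 mm long, domed end, stands square to the board's middle: direction (-0.574, 0, 0.819) in the stand's frame. It carries both discs at the start.
- stand_full_seat (a point): Foot of the loaded stand's peg, at the middle of the board's surface, 75 mm above the table; the rear disc's underside lies here at the start.
- stand_full_tip (a point): End of the loaded stand's peg, 58 mm from its seat along the peg; inside the front disc's bore at the start.
- stand_spare: Bare steel stand, fixed, 104 x 100 mm, 105 mm tall; origin: centre of its underside, z up. Its board slopes down 35 degrees toward its -x side (where the robot is). One round steel peg, 11 mm thick, 58 mm long, domed end, stands square to the board's middle: direction (-0.574, 0, 0.819) in the stand's frame. Its peg is empty at the start.
- stand_spare_seat (a point): Foot of the spare stand's peg, at the middle of the board's surface, 75 mm above the table; the front disc's underside must come to rest here (up to 3.5 mm off sideways, for the bore is 7 mm wider than the peg).
- stand_spare_tip (a point): End of the spare stand's peg, 58 mm from its seat along the peg.
- disc_front: Slicing disc, loose, 0.12 kg: steel plate 96 mm across, 4 mm thick; grey square hub 34 x 34 mm, its top 34 mm above the plate's underside; square 18 mm bore right through. Origin: centre of the underside; z along the bore, out of the hub's top; x, y square to the hub's sides. Two radial blades. At the start the outer one on the loaded peg, hub outward, lying on the rear disc's hub.
- disc_rear: Grating disc, loose, 0.12 kg: steel plate 96 mm across, 4 mm thick; grey square hub 34 x 34 mm, its top 34 mm above the plate's underside; square 18 mm bore right through. Origin: centre of the underside; z along the bore, out of the hub's top; x, y square to the hub's sides. Rings of small teeth. At the start against the loaded stand's board, hub outward, under the front disc.
- drive: Motor base of a vegetable cutter, fixed: white housing 130 x 120 mm, 58 mm high, dial and two buttons on its -x face; origin: centre of its underside, z up. On top a round plate, a dark 40 mm collar and an upright square steel shaft, 14.5 mm wide, tapered over the last 4 mm, that does not turn; its flats are parallel to the housing's x and y sides.
- drive_seat (a point): On the shaft's axis at the top of the collar, 69 mm above the table; the shaft ends 34 mm above it. The rear disc's underside must come to rest here. The bore slips on only within about 15 degrees of the shaft's flats, in any of the four quarter turns.
- spice_jar: A clear spice jar with a white cap, 47 mm across, 98 mm tall, standing behind the work; a loose bystander; origin at the centre of its underside.
- salt: A glass salt shaker with a grey metal cap, 44 mm across, 90 mm tall, standing behind the work; a loose bystander; origin at the centre of its underside.
- spice_jar_b: A clear spice jar with a yellow cap, 45 mm across, 100 mm tall, standing at the left; a loose bystander; origin at the centre of its underside.
- timer: A white kitchen timer with a red dial, 64 x 64 x 38 mm, at the left; a loose bystander; origin at the centre of its underside.
- pen: A marker pen lying flat, 135 mm long, 16 mm thick, near the table's front edge; a loose bystander; origin at the centre of its underside.

How it is judged:
On the way, in this order (a step that is already met when the one before it is completed fails the run):
1. the front disc is fully home on the spare peg while the rear disc is still on its own peg (distance between disc_front and stand_spare_seat below 0.008 m and angle between disc_front's own z axis and vertical between 0.49 and 0.73 rad and distance between disc_rear and stand_full_seat below 0.02 m), for 0.2 s.
2. the rear disc is fully home on the drive shaft (distance between disc_rear and drive_seat below 0.006 m and angle between disc_rear's own z axis and vertical below 0.08 rad), for 0.2 s.
At the end, for the whole second after the job is handed in: Slicing disc on the spare peg: underside centre within 8 mm of the seat, axis leaning 28 to 42 degrees. Grating disc on the drive shaft, hub up: underside centre within 6 mm of the drive seat, level within 4.5 degrees. Both at rest, below 20 mm/s (all of step 2 and distance between disc_front and stand_spare_seat below 0.008 m and angle between disc_front's own z axis and vertical between 0.49 and 0.73 rad and linear speed of each of disc_front, disc_rear below 0.02 m/s); the robot touches nothing.
It fails at once if another thing on the table is shifted by more than 40 mm (distance of any of spice_jar, salt, spice_jar_b, timer, pen from where it was at the start of the episode above 0.04 m).
It fails at once if a jar or the salt shaker is tipped over (angle between any of spice_jar, salt, spice_jar_b's own z axis and vertical above 0.5 rad).
It also fails if it takes over 58 s, if anything falls off the work surface, if the arm or the gripper's body presses on something with over 40 N, if the wrist force passes 120 N, or if a joint passes its speed limit or range.

## Working session

There is one attempt and no reset: what is moved stays moved. The work goes in short steps, Python scripts to look and compute and a tool call to move; the robot and the scene stay as the last step left them, time stands still between calls to the robot, and variables do not carry over. Pictures are saved under pics/ and viewed, at most 10 in all, crops included, and the job is handed in when it is done.

Besides the shell and the picture viewer there is one more tool, called as name(argument=value, ...), one argument or row to a line, values as JSON. jog_arm: Moves the arm, as the interface text tells. Its arguments: {"type":"object","properties":{"moves":{"type":"array"},"newtons":{"type":"number"}},"required":["moves"]}

```bash
mkdir -p pics; python3 - <<'E'
from bench import ctrl
import cv2,numpy as np
for n in("side","top"):
    d=ctrl.get_image(n); cv2.imwrite(f"pics/{n}0.png",d["pixels"][:,:,::-1]); print(n,{k:(np.round(v,4).tolist()) for k,v in d.items() if k!="pixels"})
print(ctrl.get_state(), ctrl.grasp_offset)
E
```

```text
side {'fx': 397.7858, 'fy': 397.7858, 'cx': 319.4349, 'cy': 201.3795, 'xyz': [0.3682, -0.6549, 0.4933], 'rotation': [1.1423, -0.1088, -0.1199]}
top {'fx': 438.7582, 'fy': 438.7582, 'cx': 322.383, 'cy': 199.1417, 'xyz': [0.4512, 0.2285, 1.1303], 'rotation': [0.0688, -0.0355, -1.566]}
{'time': 0.1, 'joint_positions': array([ 1.13710003,  0.32175455, -0.0700574 ,  1.45154934,  0.02256029,
        1.37082008, -0.05690468]), 'qd': array([ 0.00068717,  0.00047885,  0.00077662, -0.0025638 , -0.00045732,
        0.00025903, -0.00180165]), 'joint_torque': array([-1.10665896e-03, -4.92570877e+01, -4.06302055e-01, -3.13396382e+01,
       -6.40928792e-02,  3.95237573e-02,  1.00710258e-04]), 'position': array([ 0.28117286, -0.58548156,  0.22156882]), 'tool_rot': array([-3.06153568e+00, -6.97143622e-01,  7.06013531e-04]), 'ft_force': array([ 0.46061447, -0.17919491, -0.64053913]), 'torque': array([-0.02384919,  0.00077377, -0.05418997]), 'grip_force': 0.0, 'grip_width': 0.9997559731387904} 0.0187
```

View pics/side0.png

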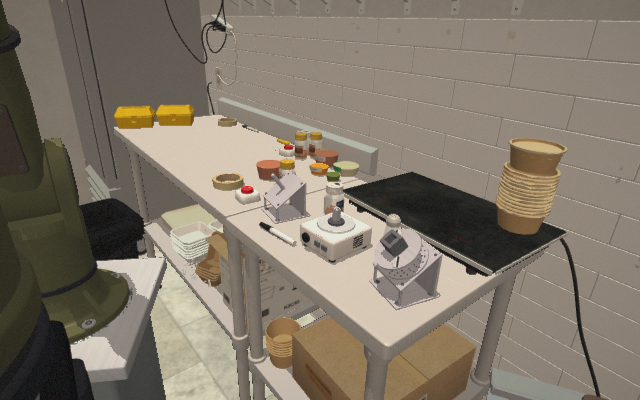

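View pics/top0.png

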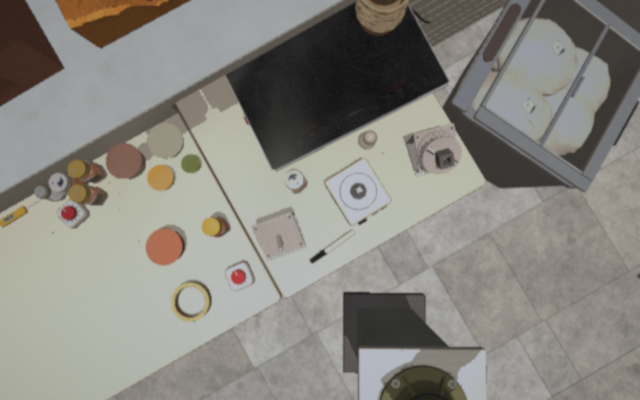

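The side view shows the spare stand at about (285,200), the drive at (336,235) and the loaded stand at (405,265). In the top view they are at about (278,235), (358,190) and (437,150). I'll zoom in next.

```bash
cat > h.py <<'E'
import numpy as np,cv2
from scipy.spatial.transform import Rotation as R
K={"side":(397.7858,397.7858,319.4349,201.3795,[0.3682,-0.6549,0.4933],[1.1423,-0.1088,-0.1199]),
"top":(438.7582,438.7582,322.383,199.1417,[0.4512,0.2285,1.1303],[0.0688,-0.0355,-1.566])}
def cam(n):
    from bench import ctrl
    d=ctrl.get_image(n); return d["pixels"][:,:,::-1].copy()
def proj(n,p):
    fx,fy,cx,cy,t,r=K[n]; q=(np.atleast_2d(p)-t)@R.from_rotvec(r).as_matrix()
    return np.c_[cx+fx*q[:,0]/-q[:,2], cy-fy*q[:,1]/-q[:,2]]
def back(n,u,v,z):
    fx,fy,cx,cy,t,r=K[n]; d=R.from_rotvec(r).as_matrix()@np.array([(u-cx)/fx,-(v-cy)/fy,-1]); t=np.array(t)
    return t+d*(z-t[2])/d[2]
def crop(im,x0,y0,x1,y1,s,name):
    c=cv2.resize(im[y0:y1,x0:x1],None,fx=s,fy=s,interpolation=cv2.INTER_CUBIC)
    for x in range((x0+19)//20*20,x1,20): cv2.putText(c,str(x),((x-x0)*s,10),0,.35,(0,0,255)); cv2.line(c,((x-x0)*s,12),((x-x0)*s,18),(0,0,255))
    for y in range((y0+19)//20*20,y1,20): cv2.putText(c,str(y),(0,(y-y0)*s+4),0,.35,(0,0,255)); cv2.line(c,(22,(y-y0)*s),(28,(y-y0)*s),(0,0,255))
    cv2.imwrite(name,c)
E
python3 - <<'E'
from h import *
crop(cv2.imread("pics/top0.png"),245,115,475,265,3,"pics/t1.png")
crop(cv2.imread("pics/side0.png"),255,165,455,315,4,"pics/s1.png")
for n,u,v,z in [("top",278,235,.05),("top",358,190,.1),("top",437,150,.09)]: print(back(n,u,v,z))
E
```

```text
[0.43426462 0.36038306 0.05      ]
[0.54156292 0.1668034  0.1       ]
[ 0.63859692 -0.02170173  0.09      ]
```

View pics/t1.png

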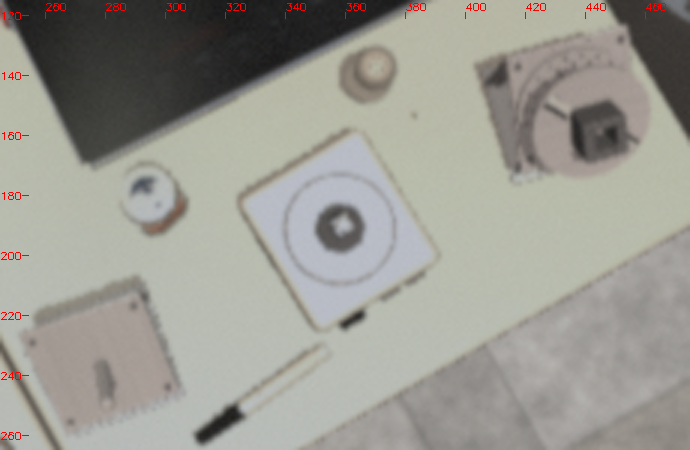

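View pics/s1.png

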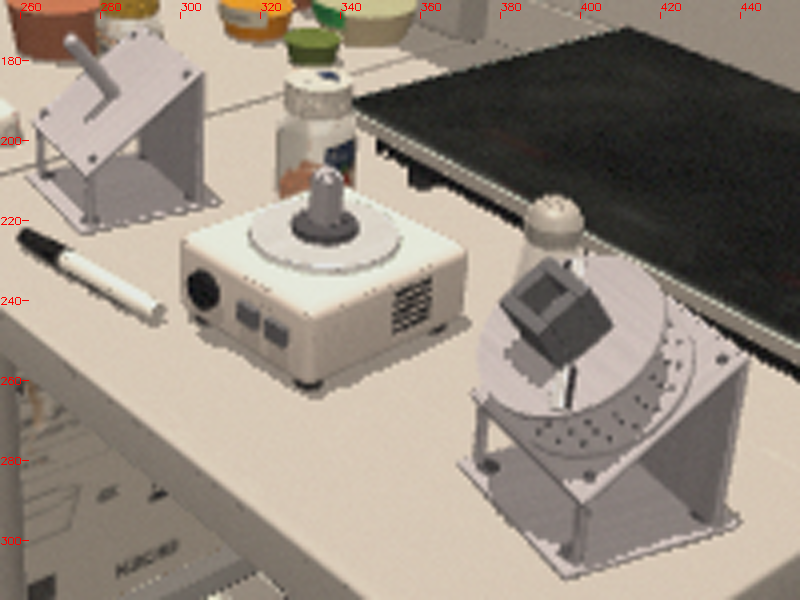

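The top crop shows the spare peg foot at about (278,236), the shaft tip at (359,189), and the hub top at about (446,158). The side crop shows the hub face tilted, with its corners at about (380,240), (392,229), (401,238) and (390,248). Next I'll fit the poses.

```bash
cat > fit.py <<'E'
from h import *
from scipy.optimize import least_squares as LS
h=.052;c,s=np.cos(np.radians(35)),np.sin(np.radians(35))
def W(p,L): return np.array([p[0],p[1],0])+R.from_euler('z',p[2]).apply(L)
B=lambda a,b:[a*h*c,b*.05,.075+a*h*s]
G=lambda a,b:[a*.052,b*.05,0]
tip=[-.058*s,0,.075+.058*c]
spare=[("side",tip,271.5,175.5),("side",[0,0,.075],283,188),("side",B(1,1),292,172),("side",B(1,-1),306,183),("side",B(-1,1),264,196),("side",B(-1,-1),278,208),
("side",G(-1,-1),275,224),("side",G(1,-1),310,216),("side",G(-1,1),261,209.5),("top",[0,0,.075],278,236),("top",tip,280.5,247)]
full=[("side",G(-1,-1),397,309.5),("side",G(1,-1),440,295.5),("side",G(-1,1),370,280.5),("side",B(-1,-1),400,290),("side",B(1,-1),442,252.5),("top",B(1,-1),453.5,124.5)]
drive=[("side",[0,0,.103],337,207.5),("top",[0,0,.103],359,189)]+[("top",[a*.065,b*.06,.058],u,v) for a,b,u,v in[(1,1,325,181),(1,-1,363.3,158.3),(-1,-1,391.7,200),(-1,1,352.3,225)]]
P={}
for n,o,g in[("spare",spare,(.434,.36,.45)),("full",full,(.64,-.02,.45)),("drive",drive,(.54,.167,.45))]:
    f=lambda p:np.concatenate([proj(k,W(p,np.array(L)))[0]-(u,v) for k,L,u,v in o])
    r=LS(f,g,loss='soft_l1'); P[n]=r.x
    print(n,np.round(r.x,4),np.degrees(r.x[2]).round(1)); print(f(r.x).reshape(-1,2).round(1).tolist())
np.save("P.npy",P)
E
python3 fit.py
```

```text
spare [0.4359 0.3556 0.3472] 19.9
[[1.4, -1.8], [1.5, 0.2], [-1.1, -1.9], [0.8, -1.3], [-0.4, -1.8], [-0.4, -0.1], [-0.4, -0.1], [-0.7, 0.3], [0.0, -0.2], [0.7, -1.5], [0.5, 1.5]]
full [ 0.6496 -0.021   0.2658] 15.2
[[-2.1, 0.1], [-1.1, 1.1], [-1.8, 0.0], [1.7, -1.1], [1.2, -0.1], [0.2, -3.0]]
drive [0.5439 0.1642 0.5691] 32.6
[[-0.1, -0.7], [0.2, -0.1], [-1.9, 0.4], [1.0, -3.0], [1.4, -0.2], [-0.6, 1.2]]
```

```bash
cat > ov.py <<'E'
from h import *
from fit import W,B,G,tip,s,c
P=np.load("P.npy",allow_pickle=True).item()
def disc(T,Rm,k,yaw=0,n=48):
    t=np.linspace(0,2*np.pi,n)
    out=[np.c_[.048*np.cos(t),.048*np.sin(t),0*t+.004]]
    for w in(.017,.009): out.append(np.array([[a*w,b*w,.034] for a,b in[(1,1),(1,-1),(-1,-1),(-1,1),(1,1)]]))
    return [T+Rm.apply(R.from_euler('z',yaw).apply(o)) for o in out]
def peg(p): return R.from_euler('z',p[2])*R.from_euler('y',-35,degrees=True)
def draw(im,n,lines,x0,y0,x1,y1,S,col=(0,0,255)):
    o=cv2.resize(im[y0:y1,x0:x1],None,fx=S,fy=S,interpolation=cv2.INTER_CUBIC) if S else im
    return o
def over(im,n,lines,box,S):
    x0,y0,x1,y1=box
    o=cv2.resize(im[y0:y1,x0:x1],None,fx=S,fy=S,interpolation=cv2.INTER_CUBIC)
    for L,col in lines:
        q=(proj(n,L)-(x0,y0)+.5)*S
        cv2.polylines(o,[np.round(q).astype(int)],False,col,1)
    for x in range((x0+9)//10*10,x1,10): cv2.putText(o,str(x),((x-x0)*S,9),0,.3,(0,0,255))
    for y in range((y0+9)//10*10,y1,10): cv2.putText(o,str(y),(0,(y-y0)*S+4),0,.3,(0,0,255))
    return o
def standlines(p,col=(0,255,0)):
    sq=[(1,1),(1,-1),(-1,-1),(-1,1),(1,1)]
    return [(W(p,np.array([f(a,b) for a,b in sq])),col) for f in(B,G)]+[(W(p,np.array([[0,0,.075],tip])),(255,0,255))]
E
python3 - <<'E'
from ov import *
p=P["full"];S0=W(p,np.array([0,0,.075]));a=peg(p)
L=standlines(p)
for k,col in((0,(0,200,255)),(.034,(255,0,0))): L+=[(l,col) for l in disc(S0+a.apply([0,0,k]),a,0)]
A=over(cv2.imread("pics/side0.png"),"side",L,(366,222,446,314),6)
Bm=over(cv2.imread("pics/top0.png"),"top",L,(400,116,463,186),5)
Bm=cv2.copyMakeBorder(Bm,0,A.shape[0]-Bm.shape[0],0,0,0)
cv2.imwrite("pics/ov1.png",np.hstack([A,Bm])); print(np.hstack([A,Bm]).shape)
E
```

```text
spare [0.4359 0.3556 0.3472] 19.9
[[1.4, -1.8], [1.5, 0.2], [-1.1, -1.9], [0.8, -1.3], [-0.4, -1.8], [-0.4, -0.1], [-0.4, -0.1], [-0.7, 0.3], [0.0, -0.2], [0.7, -1.5], [0.5, 1.5]]
full [ 0.6496 -0.021   0.2658] 15.2
[[-2.1, 0.1], [-1.1, 1.1], [-1.8, 0.0], [1.7, -1.1], [1.2, -0.1], [0.2, -3.0]]
drive [0.5439 0.1642 0.5691] 32.6
[[-0.1, -0.7], [0.2, -0.1], [-1.9, 0.4], [1.0, -3.0], [1.4, -0.2], [-0.6, 1.2]]
(552, 795, 3)
```

View pics/ov1.png

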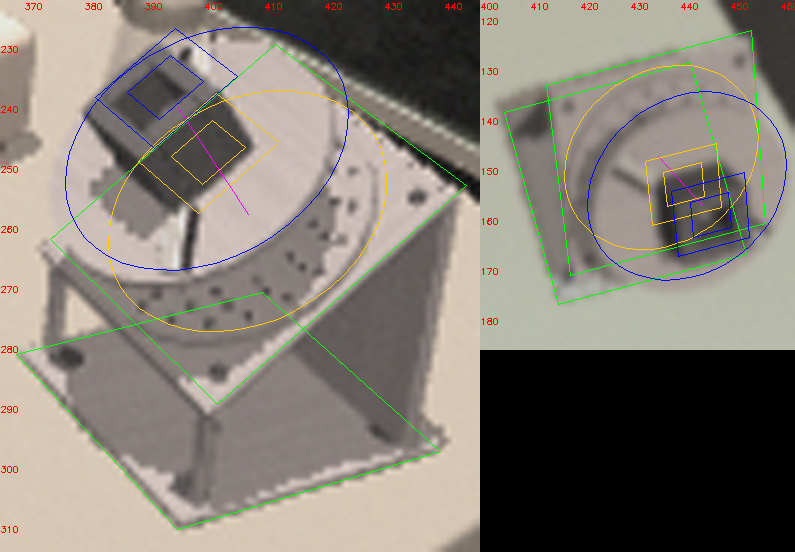

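The overlay matches to about 2-3 px, and the front disc is sagging slightly downslope, with its hub square to the stand. I'll plan the approach now.

```bash
sed -i 's/^    print(n,np.round.*$//' fit.py; cat > plan.py <<'E'
from ov import *
from bench import ctrl
def toolR(diskR,flip=0,off=0):  # tool z = -disc z ; tool y = +-disc y
    return diskR*R.from_euler('z',off)*R.from_euler('y',np.pi)*R.from_euler('z',np.pi*flip)
def go(pos,Rt,p0=None,R0=None):
    st=ctrl.get_state(); p0=st["position"] if p0 is None else p0; R0=R.from_rotvec(st["tool_rot"]) if R0 is None else R0
    d=R0.inv().apply(np.array(pos)-p0); w=(R0.inv()*Rt).as_rotvec()
    return np.round(d/.3,3).tolist(),np.round(w/np.radians(60),3).tolist(), "mm %.0f deg %.0f"%(1000*np.linalg.norm(d),np.degrees(np.linalg.norm(w)))
def stand(n): p=P[n]; return W(p,np.array([0,0,.075])),peg(p)
E
python3 - <<'E'
from plan import *
S0,a=stand("full")
print(S0,a.apply([0,0,1]),a.apply([1,0,0]))
T=S0+a.apply([-.003,0,.034+.009])
for f in(0,1):
    Rt=toolR(a,f); print(f,go(T+a.apply([0,0,.09]),Rt))
print(T+a.apply([0,0,.09]))
E
```

```text
[ 0.64955329 -0.02096224  0.075     ] [-0.55343636 -0.15065895  0.81915204] [0.79038904 0.21516328 0.57357644]
0 ([1.663, -1.212, 0.133], [-0.852, -0.08, -2.702], 'mm 619 deg 170')
1 ([1.663, -1.212, 0.133], [-0.055, 0.582, 0.168], 'mm 619 deg 36')
[ 0.57357509 -0.04164537  0.18222649]
```

jog_arm(
  moves=[0.2,-0.15,0,0,0.1,0.03,1,0.4,-0.29,0.01,0,0.2,0.06,1,0.6,-0.44,0.02,0,0.3,0.09,1,0.8,-0.58,0.04,0,0.4,0.12,1,1,-0.73,0.07,0,0.5,0.15,1,1,-0.73,0.08,-0.05,0.58,0.17,1,1,-0.73,0.08,-0.05,0.58,0.17,1,1,-0.73,0.08,-0.05,0.58,0.17,1],
)

```text
time: 1.1
position: [0.457, -0.259, 0.1988]
tool_rot: [-2.897, -0.385, -0.909]
ft_force: [-0.4, -0.6, 0.0]
grip_width: 1.0
grip_force: 0.0
```

```bash
cat > p1.py <<'E'
from plan import *
S0,a=stand("full")
T=S0+a.apply([-.003,0,.034+.009])
print(ctrl.get_state()["position"],go(T+a.apply([0,0,.06]),toolR(a,1)))
E
python3 p1.py
```

```text
[ 0.45698266 -0.25902609  0.19883791] ([0.431, -0.597, 0.469], [-0.001, 0.002, -0.002], 'mm 262 deg 0')
```

jog_arm(
  moves=[0.09,-0.12,0.09,0,0,0,1,0.18,-0.24,0.19,0,0,0,1,0.27,-0.36,0.28,0,0,0,1,0.35,-0.48,0.37,0,0,0,1,0.431,-0.597,0.469,0,0,0,1,0.431,-0.597,0.469,0,0,0,1,0.431,-0.597,0.469,0,0,0,1,0.431,-0.597,0.469,0,0,0,1],
)

```text
time: 2.1
position: [0.5904, -0.039, 0.1582]
tool_rot: [-2.897, -0.38, -0.911]
ft_force: [0.3, 0.2, -0.6]
grip_width: 1.002
grip_force: 0.0
```

```bash
python3 p1.py; python3 - <<'E'
from ov import *
A=cam("side");B_=cam("top"); cv2.imwrite("pics/a1.png",A); cv2.imwrite("pics/b1.png",B_)
from plan import *
st=ctrl.get_state();p=st["position"];r=R.from_rotvec(st["tool_rot"])
t=lambda *q:p+r.apply(np.array(q,float))
L=[(np.array([t(0,-.0435,0),t(0,.0435,0)]),(0,0,255)),(np.array([t(0,0,-.05),t(0,0,.06)]),(0,255,255))]
S0,a=stand("full")
D=lambda k:[(l,(255,0,0)) for l in disc(S0+a.apply([-.003,0,k]),a,0)]
A=over(A,"side",L+D(.034),(346,182,446,282),5)
Bm=over(B_,"top",L+D(.034),(403,116,463,186),5)
Bm=cv2.copyMakeBorder(Bm,0,A.shape[0]-Bm.shape[0],0,0,0)
cv2.imwrite("pics/ov2.png",np.hstack([A,Bm]))
E
```

```text
[ 0.59042024 -0.03902783  0.15824872] ([-0.0, -0.006, 0.002], [-0.0, 0.001, -0.005], 'mm 2 deg 0')
```

View pics/ov2.png

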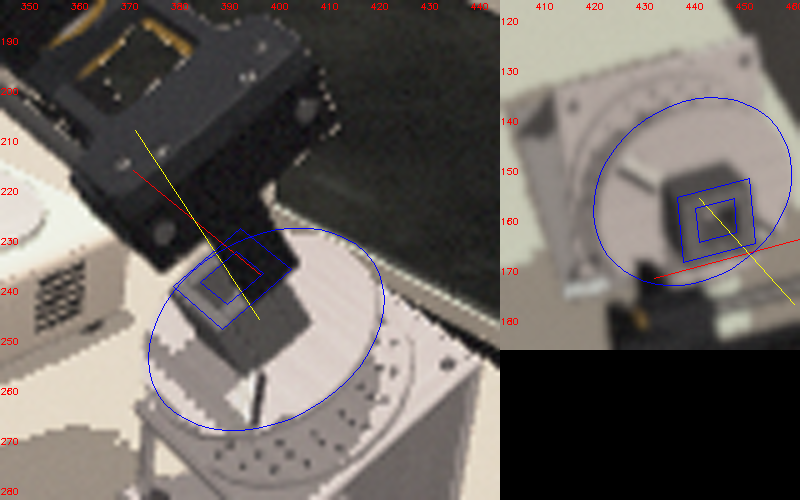

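The view shows the gripper in line with the hub, which sits within about 2-3 mm of the model (side (385,240), top (444,158)). I'll advance and grip.

jog_arm(
  moves=[0,-0.006,0.07,0,0,0,1,0,-0.006,0.14,0,0,0,1,0,-0.006,0.2,0,0,0,1,0,-0.006,0.2,0,0,0,0.2,0,-0.006,0.2,0,0,0,-1,0,-0.006,0.2,0,0,0,-1,0,-0.006,0.2,0,0,0,-1,0,-0.006,0.2,0,0,0,-1],
  newtons=30,
)

```text
time: 3.2
position: [0.6227, -0.0261, 0.1088]
tool_rot: [-2.896, -0.385, -0.91]
ft_force: [-0.8, 0.9, -0.3]
grip_width: 0.514
grip_force: 0.0
```

```bash
cat > p2.py <<'E'
from plan import *
S0,a=stand("full")
st=ctrl.get_state(); p=st["position"]; r=R.from_rotvec(st["tool_rot"])
print("tcp in full frame mm",1000*a.inv().apply(p-S0), "w",st["grip_width"]*87, st["grip_force"], st["ft_force"],"yaw err",np.degrees((toolR(a,1).inv()*r).as_rotvec()))
print(r.inv().apply(a.apply([0,0,1])))
S1,b=stand("spare")
Rt=toolR(b,1)
q=p+a.apply([0,0,.06])
for k in(.085,.009): print(k,S1+b.apply([0,0,k]),go(S1+b.apply([0,0,k]),Rt,q,r))
E
python3 p2.py
```

```text
tcp in full frame mm [-2.92319505  2.07626242 43.32702374] w 44.71724327693532 0.0 [-0.7867101   0.88536945 -0.28281043] yaw err [ 0.09591162 -0.10114725  0.12712702]
[-0.00176721 -0.00167201 -0.99999704]
0.085 [0.39003368 0.3389609  0.14462792] ([-0.286, -1.378, -0.141], [0.043, 0.002, -0.066], 'mm 424 deg 5')
0.009 [0.43102405 0.35379451 0.08237237] ([-0.286, -1.389, 0.112], [0.043, 0.002, -0.066], 'mm 427 deg 5')
```

jog_arm(
  moves=[0,0,0,0,0,0,-1,0,0,0,0,0,0,-1,0,0,0,0,0,0,-1,0,0,0,0,0,0,-1,0,0,-0.04,0,0,0,-1,0,0,-0.1,0,0,0,-1,0,0,-0.2,0,0,0,-1,0,0,-0.33,0,0,0,-1],
  newtons=30,
)

```text
time: 4.2
position: [0.5663, -0.0395, 0.1894]
tool_rot: [-2.894, -0.387, -0.905]
ft_force: [1.0, -1.5, -1.4]
grip_width: 0.389
grip_force: 30.0
```

```bash
cat > look.py <<'E'
# held disc check: overlay disc (relative to tool: hub-centred, underside k ahead of TCP) 
import sys
from plan import *
def look(name,boxA,boxB,extra=[],k=.009,S=5):
    st=ctrl.get_state();p=st["position"];r=R.from_rotvec(st["tool_rot"])
    dR=r*R.from_euler('x',np.pi)
    A=cam("side");T=cam("top"); cv2.imwrite(f"pics/{name}_side.png",A); cv2.imwrite(f"pics/{name}_top.png",T)
    L=[(l,(255,0,0)) for l in disc(p+r.apply([0,0,k]),dR,0)]+extra
    a=over(A,"side",L,boxA,S);b=over(T,"top",L,boxB,S)
    h=max(a.shape[0],b.shape[0]); f=lambda i:cv2.copyMakeBorder(i,0,h-i.shape[0],0,0,0)
    cv2.imwrite(f"pics/{name}.png",np.hstack([f(a),f(b)]))
E
python3 - <<'E'
exec(open("look.py").read())
p=ctrl.get_state();x=p["position"];print(proj("side",x),proj("top",x))
S1,b=stand("spare");r=R.from_rotvec(p["tool_rot"]);print(p["grip_width"]*87,p["grip_force"],x)
print(go(S1+b.apply([0,0,.10]),toolR(b,1)))
u,v=proj("side",x)[0].astype(int);i,j=proj("top",x)[0].astype(int)
cv2.imwrite
look("c1",(u-40,v-40,u+45,v+60),(i-35,j-50,i+35,j+45),standlines(P["full"]))
E
```

```text
[[373.11268867 210.68139723]] [[456.87297416 175.15839542]]
33.86113528133558 29.982289583422244 [ 0.56628446 -0.03950517  0.18935019]
([-0.281, -1.369, -0.054], [0.039, 0.004, -0.065], 'mm 420 deg 5')
```

View pics/c1.png

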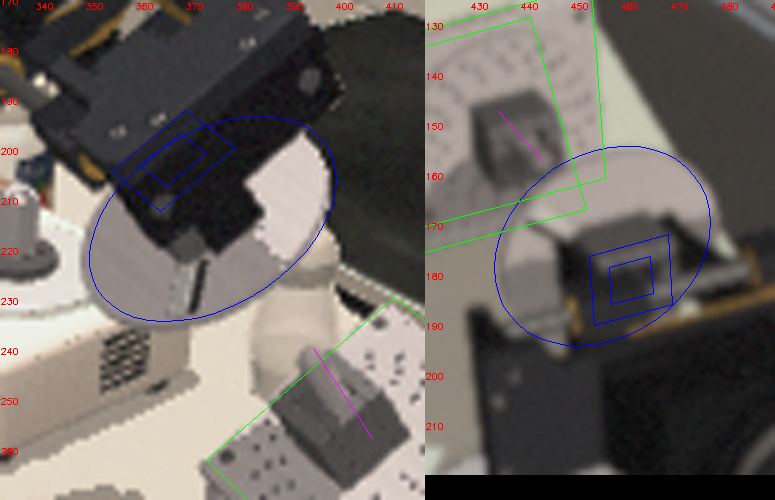

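The front disc is held squarely: the plate outline matches the model to about 1 px, at side (375,214) and top (455,175). The rear disc is still on its peg. Moving to the spare stand.

jog_arm(
  moves=[-0.02,-0.08,0,0,0,0,-1,-0.05,-0.22,-0.02,0,0,0,-1,-0.08,-0.37,-0.03,0,0,0,-1,-0.11,-0.52,-0.05,0.01,0,-0.02,-1,-0.14,-0.67,-0.05,0.02,0,-0.03,-1,-0.17,-0.82,-0.05,0.03,0,-0.05,-1,-0.19,-0.92,-0.05,0.04,0,-0.065,-1,-0.2,-0.97,-0.054,0.04,0.004,-0.065,-1],
)

```text
time: 5.3
position: [0.4638, 0.2198, 0.1408]
tool_rot: [-2.881, -0.503, -0.855]
ft_force: [-0.4, -0.2, -1.3]
grip_width: 0.39
grip_force: 30.0
```

```bash
cat > p3.py <<'E'
from plan import *
S1,b=stand("spare")
for k in(.1,.08): print(k,go(S1+b.apply([0,0,k]),toolR(b,1)))
E
python3 p3.py
```

```text
0.1 ([-0.075, -0.457, -0.115], [0.004, 0.033, -0.0], 'mm 143 deg 2')
0.08 ([-0.073, -0.457, -0.048], [0.004, 0.033, -0.0], 'mm 140 deg 2')
```

jog_arm(
  moves=[-0.015,-0.08,-0.09,0,0.01,0,-1,-0.03,-0.18,-0.115,0,0.02,0,-1,-0.045,-0.28,-0.115,0,0.03,0,-1,-0.06,-0.38,-0.115,0.004,0.033,0,-1,-0.075,-0.457,-0.115,0.004,0.033,0,-1,-0.075,-0.457,-0.115,0.004,0.033,0,-1,-0.075,-0.457,-0.115,0.004,0.033,0,-1,-0.075,-0.457,-0.115,0.004,0.033,0,-1],
)

```text
time: 6.3
position: [0.3847, 0.3332, 0.1577]
tool_rot: [-2.859, -0.494, -0.903]
ft_force: [-0.1, 0.1, -1.1]
grip_width: 0.385
grip_force: 30.0
```

```bash
python3 p3.py; python3 - <<'E'
exec(open("look.py").read())
x=ctrl.get_state()["position"];print(x)
look("d1",(235,140,325,240),(245,200,315,290),standlines(P["spare"]))
E
```

```text
0.1 ([-0.006, -0.012, -0.001], [0.002, -0.001, -0.004], 'mm 4 deg 0')
0.08 ([-0.006, -0.012, 0.066], [0.002, -0.001, -0.004], 'mm 20 deg 0')
[0.38466679 0.33322298 0.15773901]
```

View pics/d1.png

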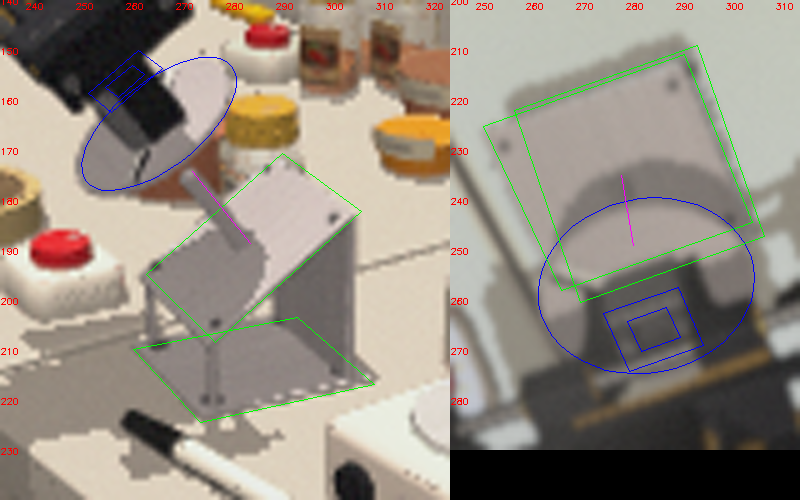

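```bash
python3 - <<'E'
from plan import *
S1,b=stand("spare"); q=S1+b.apply([0,0,.03])
J=lambda n:np.array([(proj(n,q+d)-proj(n,q))[0]/.001 for d in(np.array([.001,0,0]),np.array([0,.001,0]))]).T
M=np.vstack([J("side"),J("top")]); print(M/1000)
d=np.linalg.lstsq(M,np.array([-1.5,.7,-1.2,0]),rcond=None)[0];print(d)
p=P["spare"]; p[:2]+=d; np.save("P.npy",P)
E
sed -i 's/^np.save/if __name__=="__main__": np.save/' fit.py
cat > p3.py <<'E'
from plan import *
S1,b=stand("spare")
for k in(.08,.05,.009): print(k,go(S1+b.apply([0.001,0,k]),toolR(b,1)))
E
python3 p3.py
```

```text
[[ 0.37188997 -0.02155511]
 [-0.01179737 -0.13473355]
 [ 0.00478844 -0.42552163]
 [-0.42827532 -0.00232783]]
[-0.00172592  0.00218215]
0.08 ([-0.006, -0.02, 0.065], [0.002, -0.001, -0.004], 'mm 20 deg 0')
0.05 ([-0.006, -0.02, 0.165], [0.002, -0.001, -0.004], 'mm 50 deg 0')
0.009 ([-0.006, -0.02, 0.301], [0.002, -0.001, -0.004], 'mm 91 deg 0')
```

jog_arm(
  moves=[-0.006,-0.02,0,0,0,-0.004,-1,-0.006,-0.02,0.03,0,0,-0.004,-1,-0.006,-0.02,0.06,0,0,-0.004,-1,-0.006,-0.02,0.09,0,0,-0.004,-1,-0.006,-0.02,0.12,0,0,-0.004,-1,-0.006,-0.02,0.15,0,0,-0.004,-1,-0.006,-0.02,0.165,0,0,-0.004,-1,-0.006,-0.02,0.165,0,0,-0.004,-1],
)

```text
time: 7.4
position: [0.4079, 0.3486, 0.1159]
tool_rot: [-2.859, -0.502, -0.903]
ft_force: [-0.7, 0.3, -1.4]
grip_width: 0.389
grip_force: 30.0
```

```bash
python3 p3.py; python3 -c "
from bench import ctrl
s=ctrl.get_state();print(s['ft_force'],s['torque'])"
```

```text
0.08 ([0.001, 0.001, -0.102], [0.002, -0.001, 0.001], 'mm 31 deg 0')
0.05 ([0.001, 0.001, -0.002], [0.002, -0.001, 0.001], 'mm 1 deg 0')
0.009 ([0.001, 0.001, 0.135], [0.002, -0.001, 0.001], 'mm 40 deg 0')
[-0.73784319  0.31936356 -1.41704287] [-0.27339137  0.80109393 -0.0251197 ]
```

jog_arm(
  moves=[0,0,0.03,0,0,0,-1,0,0,0.06,0,0,0,-1,0,0,0.09,0,0,0,-1,0,0,0.115,0,0,0,-1,0,0,0.125,0,0,0,-1,0,0,0.132,0,0,0,-1,0,0,0.138,0,0,0,-1,0,0,0.138,0,0,0,-1],
)

```text
time: 8.4
position: [0.4305, 0.3569, 0.0831]
tool_rot: [-2.857, -0.501, -0.905]
ft_force: [-1.7, -1.7, -0.8]
grip_width: 0.386
grip_force: 30.0
```

```bash
python3 p3.py
```

```text
0.08 ([-0.001, 0.002, -0.238], [0.001, -0.002, 0.001], 'mm 71 deg 0')
0.05 ([-0.002, 0.002, -0.138], [0.001, -0.002, 0.001], 'mm 41 deg 0')
0.009 ([-0.002, 0.001, -0.001], [0.001, -0.002, 0.001], 'mm 1 deg 0')
```

jog_arm(
  moves=[0,0,0.004,0,0,0,-1,0,0,0.008,0,0,0,-1,0,0,0.012,0,0,0,-1,0,0,0.012,0,0,0,-1,0,0,0.012,0,0,0,-1,0,0,0.012,0,0,0,-1,0,0,0.012,0,0,0,-1,0,0,0.012,0,0,0,-1],
)

```text
time: 9.4
position: [0.4313, 0.3571, 0.0823]
tool_rot: [-2.859, -0.506, -0.906]
ft_force: [-24.8, -15.4, 33.8]
grip_width: 0.387
grip_force: 30.0
```

jog_arm(
  moves=[0,0,-0.004,0,0,0,-1,0,0,-0.004,0,0,0,0.6,0,0,-0.004,0,0,0,1,0,0,-0.004,0,0,0,1,0,0,-0.004,0,0,0,1,0,0,-0.05,0,0,0,1,0,0,-0.14,0,0,0,1,0,0,-0.25,0,0,0,1],
)

```text
time: 10.4
position: [0.3956, 0.3428, 0.1376]
tool_rot: [-2.858, -0.501, -0.908]
ft_force: [0.4, 0.4, 0.1]
grip_width: 0.988
grip_force: 0.0
```

```bash
python3 - <<'E'
from plan import *
S1,b=stand("spare");S0,a=stand("full")
st=ctrl.get_state();print(st["position"],st["grip_width"])
A=cam("side");T=cam("top");cv2.imwrite("pics/e_side.png",A);cv2.imwrite("pics/e_top.png",T)
L=standlines(P["spare"])+[(l,(255,0,0)) for l in disc(S1+b.apply([-.002,0,0]),b,0)]
L2=standlines(P["full"])+[(l,(255,0,0)) for l in disc(S0+a.apply([-.003,0,0]),a,0)]
i1=over(A,"side",L,(255,160,320,230),5);i2=over(A,"side",L2,(366,222,446,312),5);i3=over(T,"top",L2,(400,116,460,186),5)
h=450;f=lambda i:cv2.copyMakeBorder(i,0,h-i.shape[0],0,0,0)
m=np.hstack([f(i1),f(i2)])
cv2.imwrite("pics/e1.png",m[:, :800]);cv2.imwrite("pics/e2.png",i3)
E
```

```text
[0.3955638  0.3427807  0.13761674] 0.9877947065931368
```

View pics/e1.png

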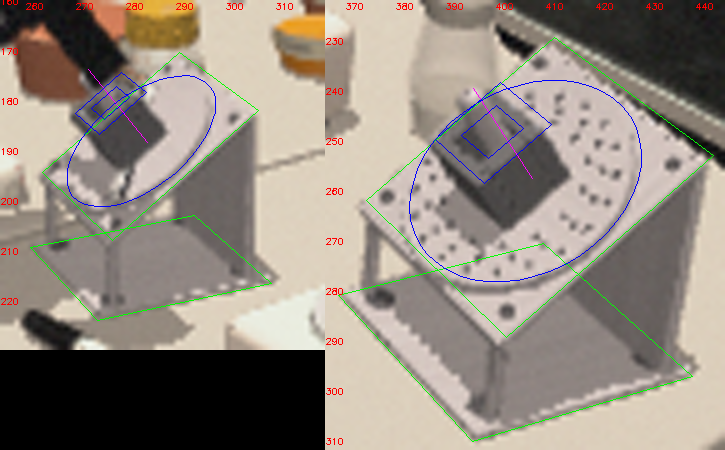

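The left view shows the slicing disc seated on the spare board. The right view shows the rear disc still on its own peg, hub top at about (396,249), matching the model within 1 px. Going back for it.

```bash
cat > p4.py <<'E'
from plan import *
S0,a=stand("full")
for k in(.11,.07,.009): print(k,go(S0+a.apply([-.004,0,k]),toolR(a,1)))
E
python3 p4.py
```

```text
0.11 ([0.17, 1.426, 0.026], [-0.047, -0.006, 0.07], 'mm 431 deg 5')
0.07 ([0.169, 1.432, 0.159], [-0.047, -0.006, 0.07], 'mm 435 deg 5')
0.009 ([0.167, 1.442, 0.362], [-0.047, -0.006, 0.07], 'mm 449 deg 5')
```

jog_arm(
  moves=[0,0,-0.1,0,0,0,1,0.02,0.12,-0.15,0,0,0,1,0.04,0.27,-0.15,0,0,0.01,1,0.06,0.42,-0.15,0,0,0.02,1,0.08,0.57,-0.13,-0.01,0,0.03,1,0.1,0.72,-0.1,-0.02,0,0.04,1,0.11,0.87,-0.08,-0.03,0,0.05,1,0.12,1,-0.05,-0.04,0,0.06,1],
)

```text
time: 11.5
position: [0.5175, 0.1048, 0.1604]
tool_rot: [-2.896, -0.4, -0.908]
ft_force: [-1.1, 0.2, -1.2]
grip_width: 0.993
grip_force: 0.0
```

```bash
python3 p4.py
```

```text
0.11 ([0.077, 0.521, 0.045], [-0.003, 0.004, 0.008], 'mm 159 deg 1')
0.07 ([0.078, 0.521, 0.178], [-0.003, 0.004, 0.008], 'mm 167 deg 1')
0.009 ([0.078, 0.522, 0.382], [-0.003, 0.004, 0.008], 'mm 195 deg 1')
```

jog_arm(
  moves=[0.02,0.14,0,0,0,0,1,0.04,0.3,0.02,0,0,0,1,0.06,0.43,0.03,0,0,0.008,1,0.078,0.521,0.045,-0.003,0.004,0.008,1,0.078,0.521,0.1,-0.003,0.004,0.008,1,0.078,0.521,0.15,-0.003,0.004,0.008,1,0.078,0.521,0.178,-0.003,0.004,0.008,1,0.078,0.521,0.178,-0.003,0.004,0.008,1],
)

```text
time: 12.5
position: [0.6064, -0.0299, 0.1293]
tool_rot: [-2.896, -0.388, -0.91]
ft_force: [-0.2, 0.5, -0.8]
grip_width: 0.997
grip_force: 0.0
```

```bash
python3 p4.py
```

```text
0.11 ([0.003, 0.009, -0.134], [-0.002, 0.001, -0.0], 'mm 40 deg 0')
0.07 ([0.003, 0.009, -0.001], [-0.002, 0.001, -0.0], 'mm 3 deg 0')
0.009 ([0.003, 0.01, 0.202], [-0.002, 0.001, -0.0], 'mm 61 deg 0')
```

jog_arm(
  moves=[0.003,0.01,0.05,0,0,0,1,0.003,0.01,0.1,0,0,0,1,0.003,0.01,0.15,0,0,0,1,0.003,0.01,0.19,0,0,0,1,0.003,0.01,0.202,0,0,0,1,0.003,0.01,0.202,0,0,0,0.2,0.003,0.01,0.202,0,0,0,-1,0.003,0.01,0.202,0,0,0,-1],
  newtons=30,
)

```text
time: 13.5
position: [0.6421, -0.0237, 0.082]
tool_rot: [-2.895, -0.387, -0.915]
ft_force: [-0.6, -0.2, -0.5]
grip_width: 0.746
grip_force: 0.0
```

jog_arm(
  moves=[0,0,0,0,0,0,-1,0,0,0,0,0,0,-1,0,0,0,0,0,0,-1,0,0,0,0,0,0,-1,0,0,0,0,0,0,-1,0,0,0,0,0,0,-1,0,0,0,0,0,0,-1,0,0,0,0,0,0,-1],
  newtons=30,
)

```text
time: 14.5
position: [0.6419, -0.0237, 0.0814]
tool_rot: [-2.895, -0.387, -0.913]
ft_force: [-1.3, -0.9, 1.0]
grip_width: 0.387
grip_force: 30.0
```

```bash
python3 - <<'E'
from plan import *
S0,a=stand("full");st=ctrl.get_state();p=st["position"];r=R.from_rotvec(st["tool_rot"])
print("tcp in full mm",1000*a.inv().apply(p-S0),st["grip_force"],st["grip_width"]*87)
q=p+a.apply([0,0,.1])
pd=P["drive"]; print(np.degrees(pd[2]),pd)
for j in range(-2,3):
  Rt=toolR(R.from_euler('z',pd[2]+j*np.pi/2),1)
  print(j,go([pd[0],pd[1],.069+.009+.12],Rt,q,r))
print(st["joint_positions"],q)
E
```

```text
tcp in full mm [-2.95185295 -0.64150363  9.8936704 ] 29.9849656666629 33.627119495551916
32.606101685926944 [0.54386264 0.16424474 0.56908383]
-2 ([0.099, -0.691, -0.07], [-0.819, -0.123, 2.595], 'mm 210 deg 163')
-1 ([0.099, -0.691, -0.07], [-0.371, -0.502, 1.17], 'mm 210 deg 80')
0 ([0.099, -0.691, -0.07], [0.087, -0.58, -0.281], 'mm 210 deg 39')
1 ([0.099, -0.691, -0.07], [0.544, -0.402, -1.726], 'mm 210 deg 111')
2 ([0.099, -0.691, -0.07], [-0.819, -0.123, 2.595], 'mm 210 deg 163')
[-0.11343971  0.10871208  0.24470292  2.16759821 -0.71963515  0.37953992
 -0.57324647] [ 0.58656953 -0.03877282  0.16332651]
```

jog_arm(
  moves=[0,0,-0.03,0,0,0,-1,0,0,-0.08,0,0,0,-1,0,0,-0.14,0,0,0,-1,0,0,-0.2,0,0,0,-1,0,0,-0.27,0,0,0,-1,0,0,-0.35,0,0,0,-1,0,0,-0.4,0,0,0,-1,0,0,-0.4,0,0,0,-1],
)

```text
time: 15.5
position: [0.5756, -0.0423, 0.1808]
tool_rot: [-2.894, -0.386, -0.916]
ft_force: [-0.2, 0.3, -0.6]
grip_width: 0.388
grip_force: 30.0
```

```bash
cat > p5.py <<'E'
from plan import *
pd=P["drive"]; Rt=toolR(R.from_euler('z',pd[2]),1)
st=ctrl.get_state();print(st["grip_width"],st["grip_force"],st["position"],st["ft_force"])
for k in(.12,.06,.034,.009): print(k,go([pd[0],pd[1],.069+k],Rt))
E
python3 p5.py
```

```text
0.38846331336257556 29.981215411098674 [ 0.57556808 -0.0422863   0.18081533] [-0.2160573   0.33886528 -0.59978205]
0.12 ([0.08, -0.692, 0.024], [0.088, -0.581, -0.281], 'mm 209 deg 39')
0.06 ([-0.035, -0.692, 0.187], [0.088, -0.581, -0.281], 'mm 215 deg 39')
0.034 ([-0.085, -0.692, 0.258], [0.088, -0.581, -0.281], 'mm 223 deg 39')
0.009 ([-0.133, -0.692, 0.326], [0.088, -0.581, -0.281], 'mm 233 deg 39')
```

jog_arm(
  moves=[0.01,-0.1,0,0.01,-0.08,-0.04,-1,0.02,-0.22,0,0.03,-0.2,-0.09,-1,0.04,-0.36,0.01,0.05,-0.32,-0.15,-1,0.05,-0.5,0.02,0.06,-0.44,-0.21,-1,0.07,-0.62,0.02,0.08,-0.54,-0.26,-1,0.08,-0.692,0.024,0.088,-0.581,-0.281,-1,0.08,-0.692,0.024,0.088,-0.581,-0.281,-1,0.08,-0.692,0.024,0.088,-0.581,-0.281,-1],
)

```text
time: 16.5
position: [0.5437, 0.1633, 0.1869]
tool_rot: [-3.015, -0.881, 0.004]
ft_force: [1.2, -0.4, -0.7]
grip_width: 0.386
grip_force: 30.0
```

```bash
python3 p5.py
```

```text
0.3864849447874273 29.980982202105224 [0.54371429 0.16327289 0.18685861] [ 1.18866567 -0.35275416 -0.67351003]
0.12 ([0.002, -0.002, -0.007], [-0.001, 0.003, -0.0], 'mm 2 deg 0')
0.06 ([0.003, -0.002, 0.193], [-0.001, 0.003, -0.0], 'mm 58 deg 0')
0.034 ([0.003, -0.002, 0.28], [-0.001, 0.003, -0.0], 'mm 84 deg 0')
0.009 ([0.003, -0.002, 0.363], [-0.001, 0.003, -0.0], 'mm 109 deg 0')
```

```bash
python3 - <<'E'
from plan import *
np.set_printoptions(precision=2,suppress=True,linewidth=200)
T=cv2.imread("pics/top0.png");A=cv2.imread("pics/side0.png")
g=cv2.cvtColor(T,6)[175:205,343:375].astype(int)
m=(g<125).astype(np.uint8); 
n,l,s,c=cv2.connectedComponentsWithStats(m)
i=1+s[1:,4].argmax();cs,_=cv2.findContours((l==i).astype(np.uint8),0,1)
print("collar top",s[i],cv2.minEnclosingCircle(cs[0]),cv2.fitEllipse(cs[0]),c[i]+[343,175])
pd=P["drive"]
t=np.linspace(0,6.28,60)
cc=np.c_[pd[0]+.02*np.cos(t),pd[1]+.02*np.sin(t),0*t+.069]; q=proj("top",cc);print("model collar centre",(q.min(0)+q.max(0))/2, np.ptp(q,0))
ga=cv2.cvtColor(A,6)
print("side rows (u326..347)");
for v in range(206,224,2): print(v,ga[v,324:350])
for z in(.069,.08,.09,.103): print(z,proj("side",[pd[0],pd[1],z]))
# housing edges yaw: top seam
hs=cv2.cvtColor(T,40); w=((hs[...,1]<30)&(hs[...,2]>170)&(hs[...,0]>90)).astype(np.uint8); w[:150]=0;w[:,:318]=0;w[:,398:]=0;w[232:]=0
cs,_=cv2.findContours(w,0,1); k=max(cs,key=cv2.contourArea); print(cv2.contourArea(k),cv2.minAreaRect(k))
b=cv2.boxPoints(cv2.minAreaRect(k)); X=[back("top",u,v,.058)[:2] for u,v in b]; print(np.array(X)); X=np.array(X)
print("centre",X.mean(0),"yaws",[np.degrees(np.arctan2(*(X[(i+1)%4]-X[i])[::-1])) for i in range(4)],[np.linalg.norm(X[(i+1)%4]-X[i]) for i in range(2)])
E
```

```text
collar top [  7   8  16  16 162] ((14.684210777282715, 15.526315689086914), 7.824346542358398) ((14.753595352172852, 15.520063400268555), (14.716131210327148, 14.975377082824707), 92.47938537597656) [357.56 190.7 ]
model collar centre [358.29 190.18] [16.52 16.43]
side rows (u326..347)
206 [128 139 141 135 145 137 107 112 117 132 134 155 160 108  75  31  43  49  44  97 203 203 204 206 204 204]
208 [127 138 124 108 114 113 114 117 119 128 198 169 179 139 120 202  86  62  97 138 204 203 203 204 203 203]
210 [126 116 111 115 113 113 110 115 108 117 109 130 167 187 123 105 115  70  82 134 205 203 202 204 204 202]
212 [138 104 106 106 110 116 131 146 138 117 114 117 118 109 109 108 130 228 227 179 206 203 203 205 206 205]
214 [181 129 160 180 228 227 195 221 142 118 116 118 117 108 110 108 150 228 228 229 228 229 227 201 208 203]
216 [222 214 214 214 213 214 209 206 136 114 116 116 113 109 109 107 142 206 214 211 210 216 207 201 229 229]
218 [214 215 214 214 175 146  89  88 108 116 115 115 114 109 107 106  98  91 124 204 214 213 215 215 210 213]
220 [215 214 212 166  89  89  91  93  83 103 112 117 110 106 104 115  73  65  88  96 153 213 213 212 213 213]
222 [213 212 213 208  60  76  86  90  92  92  92  90  92  92  89  88  89  89  86  76 107 214 212 211 211 210]
0.069 [[336.27 219.83]]
0.08 [[336.47 215.64]]
0.09 [[336.65 211.8 ]]
0.103 [[336.89 206.76]]
2004.5 ((357.7416076660156, 191.21347045898438), (47.68897247314453, 43.896610260009766), 58.570438385009766)
[[0.56 0.24]
 [0.62 0.15]
 [0.52 0.09]
 [0.46 0.18]]
centre [0.54 0.16] yaws [np.float64(-58.27617033246848), np.float64(-148.86585572982844), np.float64(121.61991318657643), np.float64(31.52311718050363)] [np.float64(0.1080428502397844), np.float64(0.11693692968149869)]
```

```bash
python3 - <<'E'
from plan import *
P["drive"][:2]+=[-.0011,.0014]; P["drive"][2]=np.radians(32); np.save("P.npy",P)
E
sed -i 's/(.12,.06,.034,.009)/(.055,.034,.009)/' p5.py; python3 p5.py
```

```text
0.3864849447874273 29.980982202105224 [0.54371429 0.16327289 0.18685861] [ 1.18866567 -0.35275416 -0.67351003]
0.055 ([0.002, -0.008, 0.21], [-0.001, 0.003, 0.01], 'mm 63 deg 1')
0.034 ([0.002, -0.008, 0.28], [-0.001, 0.003, 0.01], 'mm 84 deg 1')
0.009 ([0.003, -0.008, 0.363], [-0.001, 0.003, 0.01], 'mm 109 deg 1')
```

jog_arm(
  moves=[0.002,-0.008,0.04,0,0,0.01,-1,0.002,-0.008,0.08,0,0,0.01,-1,0.002,-0.008,0.12,0,0,0.01,-1,0.002,-0.008,0.16,0,0,0.01,-1,0.002,-0.008,0.2,0,0.003,0.01,-1,0.002,-0.008,0.21,0,0.003,0.01,-1,0.002,-0.008,0.21,0,0.003,0.01,-1,0.002,-0.008,0.21,0,0.003,0.01,-1],
)

```text
time: 17.5
position: [0.5434, 0.1671, 0.1254]
tool_rot: [-3.018, -0.867, -0.004]
ft_force: [0.1, -0.4, 0.0]
grip_width: 0.39
grip_force: 30.0
```

```bash
python3 p5.py; python3 - <<'E'
exec(open("look.py").read())
st=ctrl.get_state();p=st["position"]
pd=P["drive"];c0=np.array([pd[0],pd[1],0])
t=np.linspace(0,6.28,60)
ex=[(c0+np.c_[.02*np.cos(t),.02*np.sin(t),0*t+.069],(0,255,0)),(c0+np.array([[0,0,.069],[0,0,.103]]),(0,0,255))]
look("f1",(296,165,381,255),(330,150,395,230),ex,S=5)
r=R.from_rotvec(st["tool_rot"])
for x in(-.048,.048): print(x,proj("side",p+r.apply([x,0,.007])))
E
```

```text
0.3895240160167444 29.981271555880085 [0.54337474 0.16712771 0.12544221] [ 0.07879205 -0.35084977  0.03243887]
0.055 ([-0.004, 0.003, 0.005], [-0.001, -0.003, 0.001], 'mm 2 deg 0')
0.034 ([-0.005, 0.003, 0.075], [-0.001, -0.003, 0.001], 'mm 22 deg 0')
0.009 ([-0.005, 0.003, 0.158], [-0.001, -0.003, 0.001], 'mm 47 deg 0')
-0.048 [[321.04987594 205.5927393 ]]
0.048 [[351.46998489 195.11574203]]
```

View pics/f1.png

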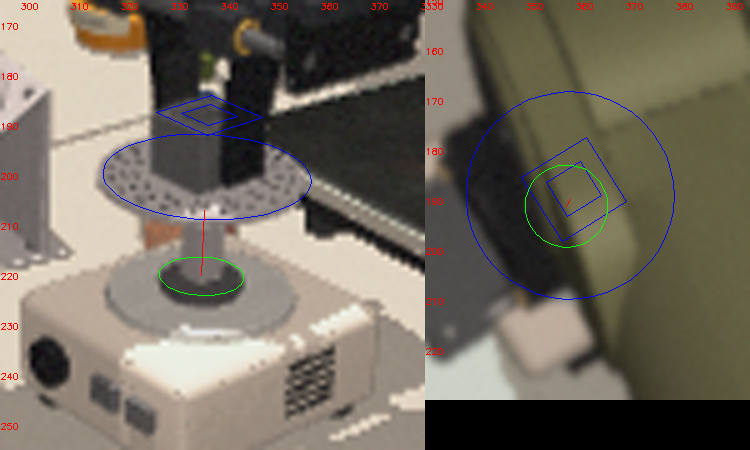

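Side view: the plate's left and right edges are at about u 314.9 and 357.9, against 316.1 and 357.9 for the model. The shaft is centred near u 336.0 under the plate. I'll compute the remaining offset.

```bash
python3 - <<'E'
from plan import *
st=ctrl.get_state();p=st["position"];r=R.from_rotvec(st["tool_rot"]);pd=P["drive"]
A=cv2.imread("pics/f1_side.png");g=cv2.cvtColor(A,6);h=cv2.cvtColor(A,40)
print("shaft row 212..216",[g[v,326:346].tolist() for v in(212,214,216)])
print("axis model",[proj("side",[pd[0],pd[1],z])[0].round(2) for z in(.08,.09,.103)])
t=np.linspace(0,6.283,400);o=np.c_[.048*np.cos(t),.048*np.sin(t)]
for dx in(0,-.0015,-.003):
  for k in(.009,):
    q=np.vstack([proj("side",p+r.apply(np.c_[o[:,0]+dx,o[:,1],0*t+k-z])) for z in(0,.004)]); print(dx,q.min(0),q.max(0))
for v in(196,198,200): print(v,"L",g[v,308:322].tolist(),"R",g[v,350:364].tolist())
for u in(330,340): print(u,g[200:214,u].tolist())
E
```

```text
shaft row 212..216 [[113, 114, 116, 115, 126, 127, 120, 108, 107, 109, 115, 115, 115, 113, 128, 172, 169, 158, 210, 209], [127, 143, 173, 169, 139, 162, 121, 108, 109, 111, 115, 113, 116, 114, 130, 171, 168, 173, 167, 176], [148, 148, 149, 146, 142, 142, 116, 108, 108, 110, 115, 116, 115, 114, 122, 144, 145, 147, 146, 152]]
axis model [array([335.89, 215.4 ]), array([336.07, 211.56]), array([336.31, 206.53])]
0 [315.93660558 191.26637299] [357.59360512 209.98983167]
-0.0015 [315.44084643 191.41440975] [357.13658765 210.17161339]
-0.003 [314.94411292 191.56272448] [356.6786677  210.35376984]
196 L [213, 213, 214, 214, 216, 213, 214, 211, 189, 142, 137, 92, 120, 137] R [134, 72, 122, 152, 70, 46, 46, 39, 41, 43, 39, 45, 42, 43]
198 L [213, 213, 215, 211, 213, 214, 213, 192, 139, 120, 110, 140, 138, 141] R [121, 123, 138, 121, 111, 136, 89, 65, 50, 47, 43, 46, 46, 45]
200 L [214, 214, 212, 213, 214, 213, 212, 173, 141, 119, 90, 137, 121, 121] R [137, 105, 111, 139, 106, 140, 142, 179, 137, 89, 76, 59, 51, 47]
330 [70, 94, 141, 140, 119, 120, 141, 143, 152, 133, 114, 121, 126, 152]
340 [28, 41, 99, 138, 126, 140, 136, 99, 190, 127, 129, 123, 128, 128]
```

jog_arm(
  moves=[0.003,0.003,0,0,-0.003,0,-1,0.003,0.003,0.01,0,-0.003,0,-1,0.003,0.003,0.02,0,-0.003,0,-1,0.003,0.003,0.03,0,-0.003,0,-1,0.003,0.003,0.04,0,-0.003,0,-1,0.003,0.003,0.046,0,-0.003,0,-1,0.003,0.003,0.051,0,-0.003,0,-1,0.003,0.003,0.051,0,-0.003,0,-1],
)

```text
time: 18.6
position: [0.5441, 0.1667, 0.1095]
tool_rot: [-3.019, -0.867, 0.003]
ft_force: [-0.8, 1.0, -1.3]
grip_width: 0.387
grip_force: 30.0
```

```bash
python3 p5.py
```

```text
0.38697577932455446 29.981185648357496 [0.54413018 0.16670645 0.10953086] [-0.77431311  1.04262501 -1.34049816]
0.055 ([-0.006, 0.001, -0.048], [-0.001, 0.001, 0.001], 'mm 15 deg 0')
0.034 ([-0.006, 0.001, 0.022], [-0.001, 0.001, 0.001], 'mm 7 deg 0')
0.009 ([-0.006, 0.001, 0.105], [-0.001, 0.001, 0.001], 'mm 32 deg 0')
```

jog_arm(
  moves=[0,0,0.003,0,0,0,-1,0,0,0.006,0,0,0,-1,0,0,0.009,0,0,0,-1,0,0,0.012,0,0,0,-1,0,0,0.014,0,0,0,-1,0,0,0.014,0,0,0,-1,0,0,0.014,0,0,0,-1,0,0,0.014,0,0,0,-1],
)

```text
time: 19.6
position: [0.5442, 0.1667, 0.1054]
tool_rot: [-3.019, -0.867, 0.003]
ft_force: [0.2, -0.6, -1.7]
grip_width: 0.386
grip_force: 30.0
```

jog_arm(
  moves=[0,0,0.006,0,0,0,-1,0,0,0.012,0,0,0,-1,0,0,0.018,0,0,0,-1,0,0,0.024,0,0,0,-1,0,0,0.03,0,0,0,-1,0,0,0.036,0,0,0,-1,0,0,0.036,0,0,0,-1,0,0,0.036,0,0,0,-1],
)

```text
time: 20.6
position: [0.5442, 0.1667, 0.0947]
tool_rot: [-3.019, -0.867, 0.002]
ft_force: [0.4, 0.1, -1.3]
grip_width: 0.388
grip_force: 30.0
```

jog_arm(
  moves=[0,0,0.009,0,0,0,-1,0,0,0.018,0,0,0,-1,0,0,0.027,0,0,0,-1,0,0,0.036,0,0,0,-1,0,0,0.043,0,0,0,-1,0,0,0.048,0,0,0,-1,0,0,0.052,0,0,0,-1,0,0,0.052,0,0,0,-1],
)

```text
time: 21.6
position: [0.5441, 0.1667, 0.0789]
tool_rot: [-3.019, -0.867, 0.003]
ft_force: [0.1, -0.3, -2.1]
grip_width: 0.386
grip_force: 30.0
```

Next I'll push gently to contact.

jog_arm(
  moves=[0,0,0.002,0,0,0,-1,0,0,0.004,0,0,0,-1,0,0,0.006,0,0,0,-1,0,0,0.008,0,0,0,-1,0,0,0.008,0,0,0,-1,0,0,0.008,0,0,0,-1,0,0,0.008,0,0,0,-1,0,0,0.008,0,0,0,-1],
)

```text
time: 22.6
position: [0.5441, 0.1667, 0.0766]
tool_rot: [-3.019, -0.867, 0.003]
ft_force: [0.1, -0.5, -1.7]
grip_width: 0.391
grip_force: 30.0
```

jog_arm(
  moves=[0,0,0.002,0,0,0,-1,0,0,0.004,0,0,0,-1,0,0,0.006,0,0,0,-1,0,0,0.006,0,0,0,-1,0,0,0.006,0,0,0,-1,0,0,0.006,0,0,0,-1,0,0,0.006,0,0,0,-1,0,0,0.006,0,0,0,-1],
)

```text
time: 23.6
position: [0.5442, 0.1668, 0.0765]
tool_rot: [-3.019, -0.867, 0.002]
ft_force: [-4.6, -1.7, 9.4]
grip_width: 0.386
grip_force: 30.0
```

Contact with the collar, so the disc is home. Release and retreat.

jog_arm(
  moves=[0,0,-0.003,0,0,0,-1,0,0,-0.003,0,0,0,0.6,0,0,-0.003,0,0,0,1,0,0,-0.003,0,0,0,1,0,0,-0.003,0,0,0,1,0,0,-0.05,0,0,0,1,0,0,-0.15,0,0,0,1,0,0,-0.3,0,0,0,1],
)

```text
time: 24.6
position: [0.5435, 0.1664, 0.1655]
tool_rot: [-3.019, -0.867, 0.006]
ft_force: [0.4, 0.4, 1.0]
grip_width: 0.992
grip_force: 0.0
```

jog_arm(
  moves=[0,0,-0.1,0,0,0,1,-0.1,0,-0.2,0,0,0,1,-0.2,0,-0.2,0,0,0,1,-0.3,0,-0.2,0,0,0,1,-0.4,0,-0.2,0,0,0,1,-0.4,0,-0.2,0,0,0,1,-0.4,0,-0.2,0,0,0,1,-0.4,0,-0.2,0,0,0,1],
)

```text
time: 25.6
position: [0.4433, 0.1036, 0.2252]
tool_rot: [-3.018, -0.868, 0.002]
ft_force: [-0.2, 0.8, 0.7]
grip_width: 1.0
grip_force: 0.0
```

```bash
python3 - <<'E'
from plan import *
st=ctrl.get_state();print(st["position"],st["grip_width"])
A=cam("side");cv2.imwrite("pics/g_side.png",A);g=cv2.cvtColor(A,6)
# disc on drive: compare the dark hub mask & plate outline with the model; same for spare vs. released image
pd=P["drive"]
for nm,z in(("home",.069),("5mm high",.074)):
    o=[proj("side",l) for l in disc(np.array([pd[0],pd[1],z]),R.from_euler('z',pd[2]),0)]
    print(nm,"plate",o[0].min(0),o[0].max(0),"hub",o[1].min(0),o[1].max(0))
print("col 336 v195-245",g[195:245,336].tolist())
for v in(222,225,228): print(v,"L",g[v,306:322].tolist(),"R",g[v,350:366].tolist())
B0=cv2.imread("pics/e_side.png");print("spare diff",np.abs(A[178:215,262:305].astype(int)-B0[178:215,262:305]).mean())
E
```

```text
[0.4432704  0.10357885 0.22523638] 1.0001957756424025
home plate [315.40089284 209.29455835] [356.1993071  227.68812575] hub [325.98706564 202.27591793] [346.66513887 210.98209533]
5mm high plate [315.4451954  207.45883358] [356.33396709 225.71494591] hub [326.05550382 200.35866482] [346.77998914 208.99161876]
col 336 v195-245 [194, 210, 211, 204, 185, 186, 181, 131, 101, 85, 79, 107, 141, 137, 102, 82, 85, 70, 72, 69, 69, 71, 70, 74, 72, 69, 70, 82, 126, 140, 108, 124, 143, 132, 132, 152, 165, 156, 156, 175, 175, 175, 175, 183, 220, 178, 177, 169, 159, 149]
222 L [179, 175, 175, 174, 172, 173, 173, 174, 174, 170, 104, 120, 137, 102, 109, 141] R [104, 138, 81, 121, 139, 144, 236, 236, 236, 236, 236, 236, 231, 212, 215, 211]
225 L [174, 171, 173, 174, 174, 174, 173, 174, 175, 175, 170, 132, 114, 120, 115, 120] R [139, 127, 125, 114, 131, 160, 181, 236, 237, 236, 237, 236, 236, 236, 236, 236]
228 L [160, 169, 172, 175, 173, 173, 176, 175, 173, 176, 173, 174, 174, 149, 131, 130] R [146, 153, 133, 133, 163, 179, 233, 233, 233, 236, 236, 236, 236, 235, 233, 232]
spare diff 10.739786297925832
```

```bash
python3 -c "
from bench import ctrl
print(ctrl.close_job())"
```

```text
the job is handed in; nothing more can be done
None
```

I handed the job in at about 26 s: the slicing disc is on the spare peg and the grating disc is on the drive shaft, both pushed to contact, released and clear of the gripper; no verdict came back, and I did not measure the bystanders' positions.

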